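# Tip the turned ball out of the parts tray

### The arm

A 6-joint arm with a two-finger parallel gripper is mounted at the origin on the work surface. World frame = base frame: x ahead of the robot, y to its left, z up, the work surface at z = 0. Lengths are in m, angles in degrees, forces in N, time in s.
With the tool pointing down it reaches from about 0.325 to 0.775 m from the base axis. Payload 9.3 kg.
Tool frame: the origin (TCP) lies on the centre line of the jaws, within the pads' length; the fingertips stand r.tips_ahead ahead of it and the grasp point (between the pads) lies 11 mm behind it (r.tips_ahead is the distance from the TCP to the fingertips, in m); z points along the fingers, x is the direction in which the jaws open and shut, and the axes are right-handed (so a half turn about z gives the same grasp; the last joint's range is limited). The gripper opens to 85 mm and grips with 20 to 120 N. Pads are 22 mm wide; open, the fingers measure 114 mm over their backs; the gripper's body (76 mm by 85 mm) begins 54 mm behind the grasp point. The pads swing forward as they close: fully open they stand 13 mm farther back than shut.
Start: joints at [-79.504, 14.817, 1.232, 76.415, 0, 81.257], TCP at [0.181, -0.519, 0.239] pointing down, gripper open.
Joint ranges: [-174.27, 174.27], [-52.1, 104.24], [-59.71, 78.15], [-110.17, 111.67], [-87.03, 83.33], [-180, 180]. Speed limits (degrees/s): [127.2, 127.2, 159.86, 180, 180, 180].

### API

Orientations are given as a 3x3 rotation matrix whose columns are the frame's x, y, z axes.
In Python, from workcell import r, vision gives the robot as it stands.
- The arm moves only by the tool jog_arm, never from a script. Its argument "steps" is a list of rows, each a list of 3 entries, a list of its own where there are three numbers: the opening, from -1 (shut) to 1 (fully open), then the shift along the tool's x, y, z in cm, then the turn, a rotation vector about the tool's x, y, z in degrees. In form: [[jaw, [x, y, z], [wx, wy, wz]], ...]. A call has 1 to 12 rows; each row shifts and turns the pose as measured when the row begins, along the tool's axes as they then stand; what a row does not reach is not made up. A row lasts 1/12 s, in which the tool goes at most 41.7 mm and 7.16 degrees, less where a joint would pass 70% of its speed; a pose out of reach is approached as far as the arm can. A call is refused whole if a number of a shift passes 4.17 or a number of a turn 7.16, either way. A call with a gripper value outside its range is refused whole. The fingers move at their own pace and stop on an object; the grip force is fixed at half the most. Time passes only in rows, so rows that do not move let the fingers close. It gives the time, the measured TCP pose, the force and the opening at its end, in the units of the state.
- r.observe(): the state, without advancing time (a new reading comes with each control period).
- vision.camera(name): name is "side" or "top" or "wrist"; returns a dict with "image" (480x640x3 uint8, red, green, blue), "depth" (480x640 float32, m along the optical axis (not along the pixel's ray), 0 where there is no reading), "fov_y" (degrees; the focal length in pixels is half the picture's height over the tangent of half this angle, whatever the lens; pixels are square), "cx", "cy" (the principal point, pixels), "world_from_camera" (4x4, takes a point from camera to world coordinates). Camera axes: x right, y down, z forward; pixel columns grow to the right and rows downward; lengths in m; the calibration is good to about 2 mm. The wrist camera is an equidistant fisheye: a pixel r from the principal point sees the ray r / f radians off the axis. A picture is of the moment at which its call begins.
- r.close_job(): hands the job in, once; it reports no verdict.
The state is a dict: "clock": time; "joint_positions": joint angles; "qd": joint speeds; "joint_torque": joint torques, N m; "tcp_pos": TCP position; "tcp_rot": TCP orientation; "force": force on the tool from outside, world axes, zero at the start; "moment": the same for the moment, N m; "opening": finger opening in m.
Only numpy, scipy, OpenCV 4.12 (cv2) and the standard library are available. Lean on these libraries where they do the work, as an engineer would, in place of code of your own. Each camera call takes 0.05 s, during which the arm holds its last target.

### The job

Lift the divided wooden tray by its centre post and tip it towards the cut corner of the bay with the ball, so that the ball rolls out through that corner's gap into the turned wooden bowl; the gripper must not touch the ball itself. Keep the wooden plug in the tray throughout, then set the tray back down level on the bench and let go, with the ball left in the bowl.

Things in the scene. Friction and masses are not known exactly. Their poses are not given: they have to be found in the camera images.
- tray: Wooden tray 170 mm square, 0.3-0.5 kg, each corner cut at 45 deg (42 mm off each side). Origin: underside centre, z up, x and y square to the sides. Floor 4 mm, rim walls 5 mm thick, top at 34 mm. Dividers along x and y give 4 bays 77 mm square. Handle: centre post 22 mm square, true to the sides, top at 90 mm. Each cut corner is an open gap 59 mm wide, 90 mm from the centre on the bay's diagonal.
- ball_center (a point): Centre of the loose plain wooden ball, 30 mm across, 14 g, on the tray's floor about 62 mm from the tray's centre on its bay's diagonal; bay (+x,+y) or (-x,+y) of the tray. It rolls; a sill 3 mm high across each corner gap keeps it in while the tray is carried level and slowly; tipping 40 to 45 degrees towards its corner rolls it out.
- plug_center (a point): Centre of the loose wooden plug, a plain cylinder 28 mm across and 22 mm high, 14 g, standing in the other of the tray's bays (+x,+y) and (-x,+y). The two -y bays hold blocks with steel points and brass ferrules that are fixed to the tray, up to 36 mm above its underside.
- bowl: Loose round turned wooden bowl, 170 mm across its rim, 50 mm high, walls 6 mm, 0.5 kg, open on top. Origin: centre of its underside; z up.
Mind the look-alikes: they are no part of the job. Leave any purple or red look-alike of the part that bears plug_center alone.

How it is judged (in metres and radians):
On the way, in this order (a step that is already met when the one before it is completed fails the run):
1. the tray is off the bench and tipped by more than 5 degrees with the ball aboard (height (world z) of tray above 0.03 m and angle between tray's own z axis and vertical above 0.08 rad and distance between ball_center and tray below 0.12 m), for 0.05 s.
2. the ball is in the bowl while the tray is still off the bench (horizontal distance between ball_center and bowl below 0.07 m and height (world z) of ball_center below 0.05 m and height (world z) of tray above 0.02 m), for 0.2 s.
At the end, for the whole second after the job is handed in: The ball lies in the upright bowl (centre within 70 mm of its axis, below 50 mm; bowl within 10 degrees of level); the tray rests flat on the bench (within 6 degrees and 10 mm) with the plug in it (centre within 100 mm of the middle of the tray's underside) (horizontal distance between ball_center and bowl below 0.07 m and height (world z) of each of ball_center, plug_center below 0.05 m and angle between bowl's own z axis and vertical below 0.17 rad and angle between tray's own z axis and vertical below 0.1 rad and height (world z) of tray below 0.01 m and linear speed of tray below 0.03 m/s and distance between plug_center and tray below 0.1 m); the robot touches nothing.
It fails at once if the gripper touches the ball (contact force between the fingers and ball above 0.5 N).
It fails at once if the plug leaves the tray (distance between plug_center and tray above 0.13 m).
It also fails if it takes over 64 s, if anything falls off the work surface, if the arm or the gripper's body presses on something with over 40 N, if the wrist force passes 120 N, or if a joint passes its speed limit or range.

## Working session

There is one attempt and no reset: what is moved stays moved. The work goes in short steps, Python scripts to look and compute and a tool call to move; the robot and the scene stay as the last step left them, time stands still between calls to the robot, and variables do not carry over. Pictures are saved under pics/ and viewed, and the job is handed in when it is done.

Besides the shell and the picture viewer there is one more tool, called after "Call:" by a JSON object that holds its "api" and its "payload", one argument or row to a line. jog_arm: Moves the arm, as the interface text tells. Its arguments: {"type":"object","properties":{"steps":{"type":"array","items":{"type":"array"}}},"required":["steps"]}

```bash
ls; mkdir -p pics; cat > h.py <<'E'
import numpy as np, cv2
from workcell import r, vision
def cam(n):
    c=vision.camera(n); return c
def pts(c):
    f=240/np.tan(np.radians(c['fov_y']/2)); d=c['depth']
    v,u=np.mgrid[:480,:640]
    P=np.stack([(u-c['cx'])/f*d,(v-c['cy'])/f*d,d],-1)
    T=c['world_from_camera']; W=P@T[:3,:3].T+T[:3,3]; W[d==0]=np.nan
    return W
def ray(c,u,v,z):
    f=240/np.tan(np.radians(c['fov_y']/2))
    T=c['world_from_camera']; d=T[:3,:3]@np.array([(u-c['cx'])/f,(v-c['cy'])/f,1]); o=T[:3,3]
    return o+d*(z-o[2])/d[2]
E
python3 - <<'E'
from h import *
import pickle
s=r.observe(); print(s, r.tips_ahead)
for n in ['top','side','wrist']:
    c=cam(n); cv2.imwrite(f'pics/{n}0.png',c['image'][:,:,::-1]); pickle.dump(c,open(f'{n}0.pkl','wb')); print(n,c['fov_y'],c['world_from_camera'].round(3).tolist())
E
```

```text
pics
{'clock': 0.0, 'joint_positions': array([-7.95035419e+01,  1.48487590e+01,  1.18937518e+00,  7.64154475e+01,
       -1.20225591e-03,  8.12595644e+01]), 'qd': array([-0.06057959, -0.05348828,  0.0714561 ,  0.03106519,  0.01150878,
       -0.0217662 ]), 'joint_torque': array([-3.49297261e-04, -5.55643272e+01,  3.44526279e+01,  1.37595541e-02,
       -2.28939189e-04,  6.88834206e-06]), 'tcp_pos': array([ 0.18117628, -0.51901004,  0.23868252]), 'tcp_rot': array([[ 3.29474523e-01, -9.44164430e-01, -2.58561854e-04],
       [-9.44163579e-01, -3.29474577e-01,  1.28037398e-03],
       [-1.29407313e-03, -1.77725923e-04, -9.99999147e-01]]), 'force': array([ 0.38971577,  0.67326068, -0.07212233]), 'moment': array([-0.016215  , -0.04699693, -0.00109783]), 'opening': 0.08571205256841888} 0.008
top 43.60704416854705 [[0.035, -0.979, 0.203, 0.286], [-0.999, -0.034, 0.006, -0.014], [0.001, -0.203, -0.979, 0.879], [0.0, 0.0, 0.0, 1.0]]
side 50.40962026907114 [[-0.69, -0.513, 0.511, 0.104], [-0.724, 0.495, -0.48, 0.374], [-0.006, -0.701, -0.713, 0.598], [0.0, 0.0, 0.0, 1.0]]
wrist 65.70646984690485 [[0.329, -0.9, -0.286, 0.253], [-0.944, -0.314, -0.098, -0.493], [-0.002, 0.302, -0.953, 0.373], [0.0, 0.0, 0.0, 1.0]]
```

View pics/top0.png

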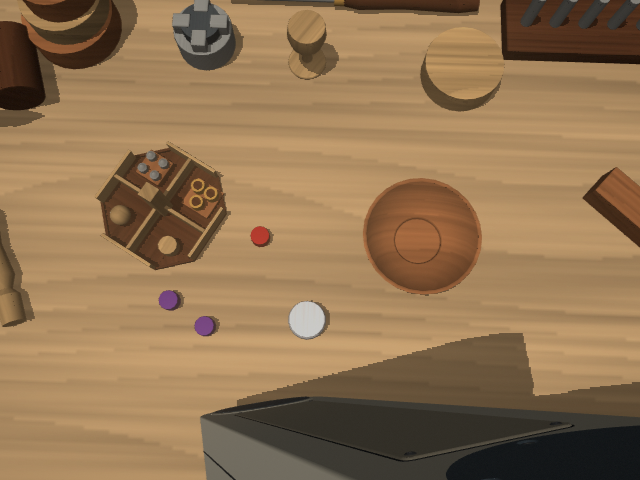

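View pics/side0.png

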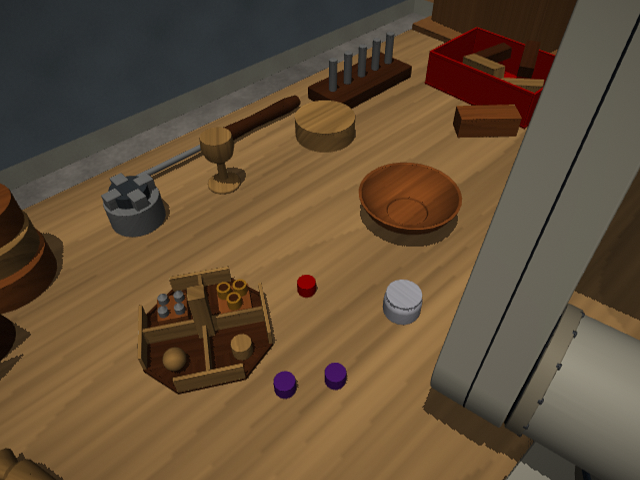

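```bash
python3 - <<'E'
from h import *
import pickle
for n in ['top','side']:
    c=pickle.load(open(n+'0.pkl','rb')); W=pts(c)
    print(n,'bench z',np.nanmedian(W[...,2]))
    # tray region by height & bowl
    if n=='top':
        q={'ball':(120,214),'plug':(167,243),'post':(149,191),'bowl':(417,240),'bowlrim':(366,236),'red':(260,236),'bench':(300,150)}
    else: q={'ball':(174,357),'plug':(241,343),'post':(196,291),'bowl':(407,210),'red':(307,284),'bench':(300,250)}
    for k,(u,v) in q.items(): print(k,np.nanmedian(W[v-2:v+3,u-2:u+3].reshape(-1,3),0).round(4))
    m=(W[...,2]>0.08)&(W[...,2]<0.1)
    # post top
    x,y,z=np.moveaxis(W,-1,0)
    bu,bv=q['post']
    mm=np.zeros_like(m); mm[bv-25:bv+25,bu-25:bu+25]=1; mm&=m
    p=W[mm]; print('post top',mm.sum(),p.mean(0).round(4), cv2.minAreaRect((p[:,:2]*1000).astype(np.float32)))
    # tray rim
    p=W[(z>0.026)&(z<0.037)&(np.hypot(x-(q and np.nanmean(W[mm][:,0])),y-np.nanmean(W[mm][:,1]))<0.125)]
    print('rim',len(p),cv2.minAreaRect((p[:,:2]*1000).astype(np.float32)))
    # bowl rim
    bx,by=W[q['bowl'][1],q['bowl'][0]][:2]
    b=W[(z>0.04)&(z<0.056)&(np.hypot(x-bx,y-by)<0.11)]
    A=np.c_[2*b[:,:2],np.ones(len(b))]; s=np.linalg.lstsq(A,(b[:,:2]**2).sum(1),rcond=None)[0]
    print('bowl rim',len(b),s[:2],np.sqrt(s[2]+s[0]**2+s[1]**2),b[:,2].max())
E
```

```text
top bench z 0.0005194859756560977
ball [0.4889 0.2725 0.0324]
plug [0.4494 0.2022 0.0256]
post [0.5087 0.2163 0.09  ]
bowl [ 0.4708 -0.1635  0.0063]
bowlrim [ 0.4657 -0.0844  0.0479]
red [0.4659 0.0681 0.0215]
bench [ 6.083e-01  1.570e-02 -1.000e-04]
post top 286 [0.5073 0.2166 0.0886] ((508.3076171875, 217.54547119140625), (23.384803771972656, 22.083213806152344), 59.88518142700195)
rim 2583 ((508.5489501953125, 217.4058837890625), (171.2181396484375, 170.45021057128906), 59.85960006713867)
bowl rim 2633 [ 0.46940194 -0.16297566] 0.07887121953248113 0.05458952445830623
side bench z 0.0009539869649966004
ball [0.4851 0.2761 0.033 ]
plug [0.4462 0.2008 0.0268]
post [0.5085 0.2146 0.0904]
bowl [ 0.4733 -0.1703  0.0074]
red [0.4622 0.0703 0.0229]
bench [5.359e-01 1.940e-02 1.000e-04]
post top 332 [0.5053 0.2178 0.0887] ((507.8758239746094, 216.2219696044922), (21.566465377807617, 24.338348388671875), 57.071937561035156)
rim 3333 ((508.47186279296875, 216.77081298828125), (170.051025390625, 172.78884887695312), 60.19289016723633)
bowl rim 1591 [ 0.46827481 -0.16259883] 0.07943247378305082 0.053201927877662425
```

```bash
python3 - <<'E'
import cv2
a=cv2.imread('pics/top0.png')[130:290,80:260]; b=cv2.imread('pics/side0.png')[250:410,120:300]
cv2.imwrite('pics/z0.png',cv2.hconcat([cv2.resize(a,(400,356),interpolation=3),cv2.resize(b,(400,356),interpolation=3)]))
E
```

```text
(no output)
```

View pics/z0.png

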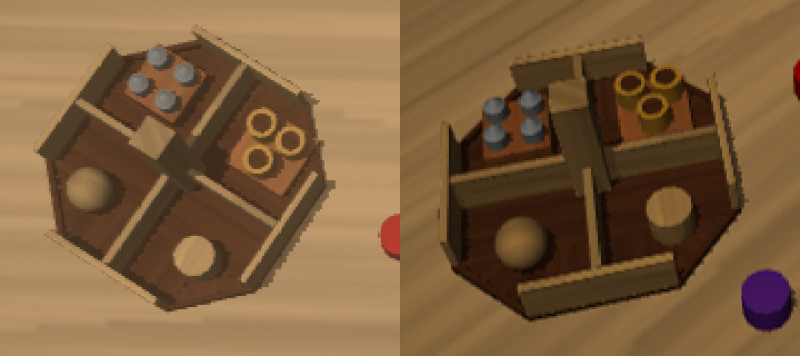

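```bash
cat >> h.py <<'E'
from scipy.spatial.transform import Rotation as Rn
def down(yaw):
    a=np.radians(yaw); return np.array([[np.cos(a),np.sin(a),0],[np.sin(a),-np.cos(a),0],[0,0,-1.]])
def plan(p,R,n):
    """rows to pose p,R in n equal rows, tool axes, cm/deg"""
    s=r.observe(); P,Q=s['tcp_pos'],s['tcp_rot']
    w=(Rn.from_matrix(Q.T@R)).as_rotvec()
    print('now',P.round(4),'opening',s['opening'],'F',s['force'].round(1),'t',s['clock'],'q',s['joint_positions'].round(1)); print('turn total',np.degrees(w).round(2),'dist',np.linalg.norm(p-P).round(4))
    for i in range(n):
        Qi=Q@Rn.from_rotvec(w*i/n).as_matrix()
        print([list((Qi.T@(p-P)/n*100).round(2)),list(np.degrees(w/n).round(2))])
E
python3 -c "
from h import *
plan(np.array([.5085,.217,.165]),down(-30),24)"
```

```text
now [ 0.1812 -0.5191  0.2388] opening 0.08526835958163313 F [ 0.2  0.2 -0.5] t 0.15 q [-79.5  14.8   1.2  76.4  -0.   81.3]
turn total [-3.000e-02  5.000e-02 -4.076e+01] dist 0.809
[[np.float64(-2.45), np.float64(-2.3), np.float64(0.31)], [np.float64(-0.0), np.float64(0.0), np.float64(-1.7)]]
[[np.float64(-2.38), np.float64(-2.37), np.float64(0.31)], [np.float64(-0.0), np.float64(0.0), np.float64(-1.7)]]
[[np.float64(-2.31), np.float64(-2.44), np.float64(0.31)], [np.float64(-0.0), np.float64(0.0), np.float64(-1.7)]]
[[np.float64(-2.23), np.float64(-2.51), np.float64(0.31)], [np.float64(-0.0), np.float64(0.0), np.float64(-1.7)]]
[[np.float64(-2.16), np.float64(-2.57), np.float64(0.31)], [np.float64(-0.0), np.float64(0.0), np.float64(-1.7)]]
[[np.float64(-2.08), np.float64(-2.63), np.float64(0.31)], [np.float64(-0.0), np.float64(0.0), np.float64(-1.7)]]
[[np.float64(-2.0), np.float64(-2.69), np.float64(0.31)], [np.float64(-0.0), np.float64(0.0), np.float64(-1.7)]]
[[np.float64(-1.92), np.float64(-2.75), np.float64(0.31)], [np.float64(-0.0), np.float64(0.0), np.float64(-1.7)]]
[[np.floa
[... 1113 characters left out ...]
.float64(-1.7)]]
[[np.float64(-0.94), np.float64(-3.22), np.float64(0.31)], [np.float64(-0.0), np.float64(0.0), np.float64(-1.7)]]
[[np.float64(-0.84), np.float64(-3.25), np.float64(0.31)], [np.float64(-0.0), np.float64(0.0), np.float64(-1.7)]]
[[np.float64(-0.74), np.float64(-3.27), np.float64(0.31)], [np.float64(-0.0), np.float64(0.0), np.float64(-1.7)]]
[[np.float64(-0.65), np.float64(-3.29), np.float64(0.31)], [np.float64(-0.0), np.float64(0.0), np.float64(-1.7)]]
[[np.float64(-0.55), np.float64(-3.31), np.float64(0.31)], [np.float64(-0.0), np.float64(0.0), np.float64(-1.7)]]
[[np.float64(-0.45), np.float64(-3.33), np.float64(0.31)], [np.float64(-0.0), np.float64(0.0), np.float64(-1.7)]]
```

Call:
{"api": "jog_arm", "payload": {
  "steps": [
    [1,[-2.4,-2.3,0],[0,0,-1.7]],
    [1,[-2.4,-2.4,0],[0,0,-1.7]],
    [1,[-2.3,-2.4,0],[0,0,-1.7]],
    [1,[-2.2,-2.5,0],[0,0,-1.7]],
    [1,[-2.2,-2.6,0],[0,0,-1.7]],
    [1,[-2.1,-2.6,0],[0,0,-1.7]],
    [1,[-2.0,-2.7,0],[0,0,-1.7]],
    [1,[-1.9,-2.8,0],[0,0,-1.7]],
    [1,[-1.8,-2.8,0],[0,0,-1.7]],
    [1,[-1.8,-2.9,0],[0,0,-1.7]],
    [1,[-1.7,-2.9,0],[0,0,-1.7]],
    [1,[-1.6,-3.0,0],[0,0,-1.7]]
  ]
}}

```text
clock: 1.15
tcp_pos: [0.3453, -0.1381, 0.2355]
tcp_rot: [[0.642, -0.767, -0.002], [-0.767, -0.642, 0.005], [-0.005, -0.002, -1.0]]
force: [0.7, -0.8, 0.8]
opening: 0.0853
```

```bash
sed -i 's/print(\[list((Qi.*/print([(Qi.T@(p-P)\/n*100).round(1).tolist(),np.degrees(w\/n).round(1).tolist()])/' h.py; python3 -c "
from h import *
plan(np.array([.5085,.217,.165]),down(-30),14)"
```

```text
now [ 0.3453 -0.1381  0.2355] opening 0.08533081824403156 F [ 0.7 -0.8  0.8] t 1.15 q [-34.9  -2.5 -19.4  73.4   0.2 105.1]
turn total [ -0.17   0.28 -20.08] dist 0.3971
[[-1.2, -2.5, 0.5], [-0.0, 0.0, -1.4]]
[[-1.1, -2.5, 0.5], [-0.0, 0.0, -1.4]]
[[-1.1, -2.6, 0.5], [-0.0, 0.0, -1.4]]
[[-1.0, -2.6, 0.5], [-0.0, 0.0, -1.4]]
[[-0.9, -2.6, 0.5], [-0.0, 0.0, -1.4]]
[[-0.9, -2.7, 0.5], [-0.0, 0.0, -1.4]]
[[-0.8, -2.7, 0.5], [-0.0, 0.0, -1.4]]
[[-0.7, -2.7, 0.5], [-0.0, 0.0, -1.4]]
[[-0.7, -2.7, 0.5], [-0.0, 0.0, -1.4]]
[[-0.6, -2.7, 0.5], [-0.0, 0.0, -1.4]]
[[-0.5, -2.7, 0.5], [-0.0, 0.0, -1.4]]
[[-0.5, -2.8, 0.5], [-0.0, 0.0, -1.4]]
[[-0.4, -2.8, 0.5], [-0.0, 0.0, -1.4]]
[[-0.3, -2.8, 0.5], [-0.0, 0.0, -1.4]]
```

Tracking is good, so I'll continue.

Call:
{"api": "jog_arm", "payload": {
  "steps": [
    [1,[-1.2,-2.5,0.5],[0,0,-1.4]],
    [1,[-1.1,-2.5,0.5],[0,0,-1.4]],
    [1,[-1.1,-2.6,0.5],[0,0,-1.4]],
    [1,[-1.0,-2.6,0.5],[0,0,-1.4]],
    [1,[-0.9,-2.6,0.5],[0,0,-1.4]],
    [1,[-0.9,-2.7,0.5],[0,0,-1.4]],
    [1,[-0.8,-2.7,0.5],[0,0,-1.4]],
    [1,[-0.7,-2.7,0.5],[0,0,-1.4]],
    [1,[-0.7,-2.7,0.5],[0,0,-1.4]],
    [1,[-0.6,-2.7,0.5],[0,0,-1.4]],
    [1,[-0.5,-2.7,0.5],[0,0,-1.4]],
    [1,[-0.5,-2.0,0.5],[0,0,-1.4]]
  ]
}}

```text
clock: 2.15
tcp_pos: [0.4823, 0.1802, 0.1747]
tcp_rot: [[0.846, -0.533, 0.001], [-0.533, -0.846, 0.004], [-0.001, -0.004, -1.0]]
force: [-0.2, -1.4, -0.3]
opening: 0.0854
```

```bash
python3 -c "
from h import *
plan(np.array([.5085,.217,.165]),down(-30),4)"
```

```text
now [0.4823 0.1802 0.1747] opening 0.08535116665976171 F [-0.2 -1.4 -0.3] t 2.15 q [ 11.   12.9 -10.9  66.1   0.2 133.2]
turn total [-0.22  0.07 -2.18] dist 0.0462
[[0.1, -1.1, 0.2], [-0.1, 0.0, -0.5]]
[[0.1, -1.1, 0.2], [-0.1, 0.0, -0.5]]
[[0.1, -1.1, 0.2], [-0.1, 0.0, -0.5]]
[[0.1, -1.1, 0.2], [-0.1, 0.0, -0.5]]
```

Call:
{"api": "jog_arm", "payload": {
  "steps": [
    [1,[0.1,-1.1,0.2],[0,0,-0.6]],
    [1,[0.1,-1.1,0.2],[0,0,-0.6]],
    [1,[0.1,-1.1,0.3],[0,0,-0.6]],
    [1,[0.1,-1.1,0.3],[0,0,-0.6]],
    [1,[0,0,0],[0,0,0]]
  ]
}}

```text
clock: 2.57
tcp_pos: [0.5106, 0.2205, 0.1622]
tcp_rot: [[0.871, -0.491, -0.002], [-0.491, -0.871, 0.004], [-0.003, -0.002, -1.0]]
force: [0.4, -0.9, -0.9]
opening: 0.0852
```

```bash
python3 - <<'E'
from h import *
plan(np.array([.5085,.217,.055]),down(-30),8)
c=cam('wrist'); cv2.imwrite('pics/w1.png',c['image'][:,:,::-1])
import pickle; pickle.dump(c,open('w1.pkl','wb'))
E
```

```text
now [0.5106 0.2205 0.1622] opening 0.08516937277483641 F [ 0.4 -0.9 -0.9] t 2.5667 q [ 14.6  17.3  -6.6  66.1   0.2 134. ]
turn total [-0.13  0.19  0.6 ] dist 0.1073
[[0.0, 0.1, 1.3], [-0.0, 0.0, 0.1]]
[[0.0, 0.1, 1.3], [-0.0, 0.0, 0.1]]
[[0.0, 0.1, 1.3], [-0.0, 0.0, 0.1]]
[[0.0, 0.1, 1.3], [-0.0, 0.0, 0.1]]
[[0.0, 0.1, 1.3], [-0.0, 0.0, 0.1]]
[[0.0, 0.1, 1.3], [-0.0, 0.0, 0.1]]
[[-0.0, 0.1, 1.3], [-0.0, 0.0, 0.1]]
[[-0.0, 0.1, 1.3], [-0.0, 0.0, 0.1]]
```

View pics/w1.png

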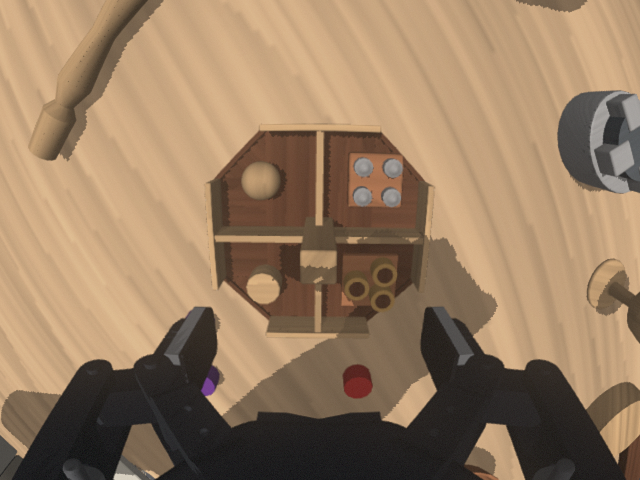

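The wrist view shows the post top at (319,265), midway between the fingers (213 and 427). The tray sides are square to the image, with the ball at (261,181) and the plug at (264,286). I'm descending.

Call:
{"api": "jog_arm", "payload": {
  "steps": [
    [1,[0,0.1,1.3],[0,0,0.1]],
    [1,[0,0.1,1.3],[0,0,0.1]],
    [1,[0,0.1,1.3],[0,0,0.1]],
    [1,[0,0.1,1.3],[0,0,0.1]],
    [1,[0,0,1.3],[0,0,0.1]],
    [1,[0,0,1.3],[0,0,0]],
    [1,[0,0,1.2],[0,0,0]],
    [1,[0,0,1.0],[0,0,0]],
    [1,[0,0,0],[0,0,0]]
  ]
}}

```text
clock: 3.37
tcp_pos: [0.5085, 0.2097, 0.0622]
tcp_rot: [[0.861, -0.508, 0.003], [-0.508, -0.861, 0.002], [0.001, -0.003, -1.0]]
force: [-0.9, -0.6, 0.1]
opening: 0.0853
```

```bash
python3 - <<'E'
from h import *
plan(np.array([.5085,.217,.055]),down(-30),1)
c=cam('side'); cv2.imwrite('pics/s1.png',c['image'][:,:,::-1])
E
```

```text
now [0.5085 0.2097 0.0622] opening 0.0852759766839007 F [-0.9 -0.6  0.1] t 3.3667 q [ 1.360e+01  2.110e+01 -1.690e+01  5.180e+01  1.000e-01  1.341e+02]
turn total [-0.2  -0.05 -0.53] dist 0.0102
[[-0.4, -0.6, 0.7], [-0.2, -0.1, -0.5]]
```

View pics/s1.png

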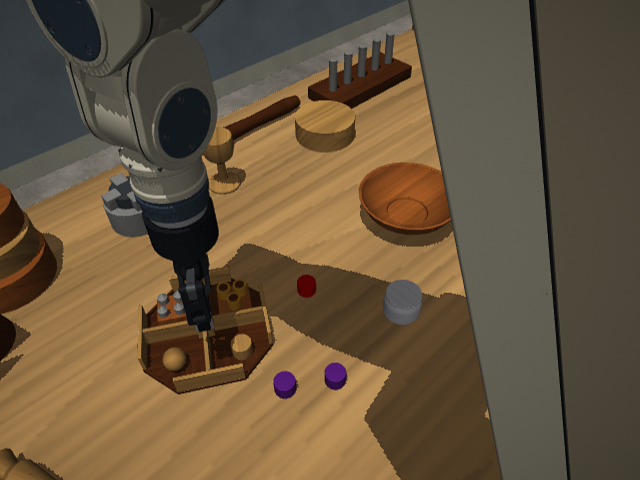

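Call:
{"api": "jog_arm", "payload": {
  "steps": [
    [1,[-0.2,-0.3,0.3],[0,0,-0.3]],
    [1,[-0.2,-0.3,0.3],[0,0,-0.2]],
    [1,[0,0,0],[0,0,0]],
    [1,[0,0,0],[0,0,0]]
  ]
}}

```text
clock: 3.75
tcp_pos: [0.5098, 0.217, 0.0594]
tcp_rot: [[0.865, -0.501, 0.007], [-0.501, -0.865, 0.003], [0.004, -0.006, -1.0]]
force: [0.3, -0.5, 0.1]
opening: 0.0853
```

```bash
python3 - <<'E'
from h import *
plan(np.array([.5085,.217,.055]),down(-30),1)
E
```

```text
now [0.5098 0.217  0.0594] opening 0.08534114239964874 F [ 0.3 -0.5  0.1] t 3.75 q [ 1.430e+01  2.140e+01 -1.690e+01  5.130e+01  1.000e-01  1.344e+02]
turn total [-0.37 -0.25 -0.08] dist 0.0046
[[-0.1, 0.1, 0.4], [-0.4, -0.2, -0.1]]
```

Now I'll close on the post.

Call:
{"api": "jog_arm", "payload": {
  "steps": [
    [1,[-0.1,0.1,0.4],[-0.4,-0.2,0]],
    [0.3,[0,0,0.1],[0,0,0]],
    [-0.2,[0,0,0],[0,0,0]],
    [-1,[0,0,0],[0,0,0]],
    [-1,[0,0,0],[0,0,0]],
    [-1,[0,0,0],[0,0,0]],
    [-1,[0,0,0],[0,0,0]],
    [-1,[0,0,0],[0,0,0]],
    [-1,[0,0,0],[0,0,0]],
    [-1,[0,0,0],[0,0,0]]
  ]
}}

```text
clock: 4.58
tcp_pos: [0.5086, 0.2171, 0.055]
tcp_rot: [[0.866, -0.501, 0.001], [-0.501, -0.866, -0.001], [0.001, 0.0, -1.0]]
force: [-0.3, 0.4, 0.6]
opening: 0.0216
```

```bash
python3 - <<'E'
from h import *
plan(np.array([.5085,.217,.13]),down(-30),1)
E
```

```text
now [0.5086 0.2171 0.055 ] opening 0.02157678599175844 F [-0.3  0.4  0.6] t 4.5833 q [ 1.450e+01  2.180e+01 -1.700e+01  5.110e+01 -1.000e-01  1.345e+02]
turn total [ 0.   -0.08 -0.04] dist 0.075
[[0.0, 0.0, -7.5], [0.0, -0.1, -0.0]]
```

The grip holds at an opening of 21.6 mm, which matches the 22 mm post. I'm lifting slowly.

Call:
{"api": "jog_arm", "payload": {
  "steps": [
    [-1,[0,0,-0.3],[0,0,0]],
    [-1,[0,0,-0.5],[0,0,0]],
    [-1,[0,0,-0.8],[0,0,0]],
    [-1,[0,0,-1],[0,0,0]],
    [-1,[0,0,-1],[0,0,0]],
    [-1,[0,0,-1],[0,0,0]],
    [-1,[0,0,-1],[0,0,0]],
    [-1,[0,0,-1],[0,0,0]],
    [-1,[0,0,-1],[0,0,0]],
    [-1,[0,0,-0.8],[0,0,0]],
    [-1,[0,0,-0.5],[0,0,0]],
    [-1,[0,0,0],[0,0,0]]
  ]
}}

```text
clock: 5.58
tcp_pos: [0.5062, 0.2162, 0.1508]
tcp_rot: [[0.866, -0.501, -0.005], [-0.501, -0.866, -0.003], [-0.003, 0.005, -1.0]]
force: [-0.1, -1.0, -4.3]
opening: 0.0214
```

```bash
python3 - <<'E'
from h import *
d=np.array([np.cos(np.radians(161)),np.sin(np.radians(161))]); b=np.array([.469,-.163])
T=b-0.071*d; print(T)
# yaw: d currently 105 -> 161 : +56 => tool yaw 26
plan(np.array([*T,.172]),down(26),36)
c=cam('side'); cv2.imwrite('pics/s2.png',c['image'][:,:,::-1])
E
```

```text
[ 0.53613182 -0.18611534]
now [0.5062 0.2162 0.1508] opening 0.021418968296829093 F [-0.1 -1.  -4.3] t 5.5833 q [ 1.440e+01  1.740e+01 -8.300e+00  6.460e+01 -1.000e-01  1.345e+02]
turn total [  0.19   0.28 -56.06] dist 0.404
[[0.6, 0.9, -0.1], [0.0, 0.0, -1.6]]
[[0.6, 0.9, -0.1], [0.0, 0.0, -1.6]]
[[0.6, 1.0, -0.1], [0.0, 0.0, -1.6]]
[[0.6, 1.0, -0.1], [0.0, 0.0, -1.6]]
[[0.5, 1.0, -0.1], [0.0, 0.0, -1.6]]
[[0.5, 1.0, -0.1], [0.0, 0.0, -1.6]]
[[0.5, 1.0, -0.1], [0.0, 0.0, -1.6]]
[[0.4, 1.0, -0.1], [0.0, 0.0, -1.6]]
[[0.4, 1.0, -0.1], [0.0, 0.0, -1.6]]
[[0.4, 1.1, -0.1], [0.0, 0.0, -1.6]]
[[0.4, 1.1, -0.1], [0.0, 0.0, -1.6]]
[[0.3, 1.1, -0.1], [0.0, 0.0, -1.6]]
[[0.3, 1.1, -0.1], [0.0, 0.0, -1.6]]
[[0.3, 1.1, -0.1], [0.0, 0.0, -1.6]]
[[0.2, 1.1, -0.1], [0.0, 0.0, -1.6]]
[[0.2, 1.1, -0.1], [0.0, 0.0, -1.6]]
[[0.2, 1.1, -0.1], [0.0, 0.0, -1.6]]
[[0.2, 1.1, -0.1], [0.0, 0.0, -1.6]]
[[0.1, 1.1, -0.1], [0.0, 0.0, -1.6]]
[[0.1, 1.1, -0.1], [0.0, 0.0, -1.6]]
[[0.1, 1.1, -0.1], [0.0, 0.0, -1.6]]
[[0.0, 1.1, -0.1], [0.0, 0.0, -1.6]]
[[0.0, 1.1, -0.1], [0.0, 0.0, -1.6]]
[[-0.0, 1.1, -0.1], [0.0, 0.0, -1.6]]
[[-0.1, 1.1, -0.1], [0.0, 0.0, -1.6]]
[[-0.1, 1.1, -0.1], [0.0, 0.0, -1.6]]
[[-0.1, 1.1, -0.1], [0.0, 0.0, -1.6]]
[[-0.2, 1.1, -0.1], [0.0, 0.0, -1.6]]
[[-0.2, 1.1, -0.1], [0.0, 0.0, -1.6]]
[[-0.2, 1.1, -0.1], [0.0, 0.0, -1.6]]
[[-0.2, 1.1, -0.1], [0.0, 0.0, -1.6]]
[[-0.3, 1.1, -0.1], [0.0, 0.0, -1.6]]
[[-0.3, 1.1, -0.1], [0.0, 0.0, -1.6]]
[[-0.3, 1.1, -0.1], [0.0, 0.0, -1.6]]
[[-0.4, 1.1, -0.1], [0.0, 0.0, -1.6]]
[[-0.4, 1.1, -0.1], [0.0, 0.0, -1.6]]
```

View pics/s2.png

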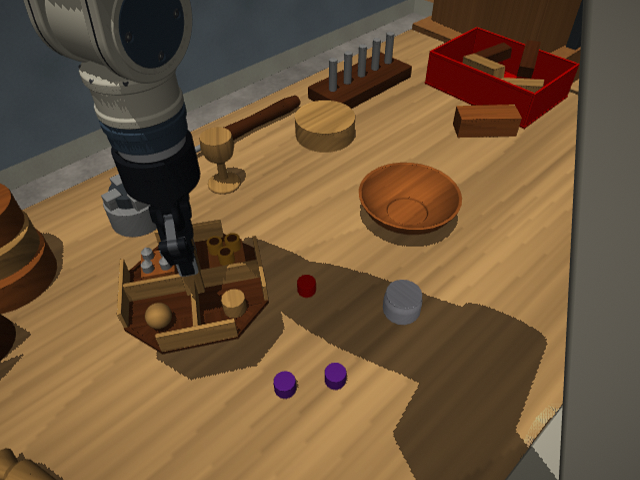

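The tray is off the bench and level, with the ball at (158,316) and the plug at (233,302) still in their bays. Next I'll carry it slowly.

Call:
{"api": "jog_arm", "payload": {
  "steps": [
    [-1,[0.2,0.3,0],[0,0,-0.5]],
    [-1,[0.3,0.5,-0.1],[0,0,-0.8]],
    [-1,[0.4,0.7,-0.1],[0,0,-1.1]],
    [-1,[0.5,0.9,-0.1],[0,0,-1.4]],
    [-1,[0.5,1.0,-0.1],[0,0,-1.6]],
    [-1,[0.5,1.0,-0.1],[0,0,-1.6]],
    [-1,[0.5,1.0,-0.1],[0,0,-1.6]],
    [-1,[0.5,1.0,-0.1],[0,0,-1.6]],
    [-1,[0.4,1.0,-0.1],[0,0,-1.6]],
    [-1,[0.4,1.0,-0.1],[0,0,-1.6]],
    [-1,[0.4,1.0,-0.1],[0,0,-1.6]],
    [-1,[0.4,1.0,-0.1],[0,0,-1.6]]
  ]
}}

```text
clock: 6.63
tcp_pos: [0.5093, 0.0922, 0.1554]
tcp_rot: [[0.978, -0.209, -0.018], [-0.209, -0.978, -0.006], [-0.017, 0.009, -1.0]]
force: [-0.2, -0.1, -4.4]
opening: 0.0216
```

Call:
{"api": "jog_arm", "payload": {
  "steps": [
    [-1,[0.3,1.1,-0.1],[0,0,-1.6]],
    [-1,[0.3,1.1,-0.1],[0,0,-1.6]],
    [-1,[0.3,1.1,-0.1],[0,0,-1.6]],
    [-1,[0.2,1.1,-0.1],[0,0,-1.6]],
    [-1,[0.2,1.1,-0.1],[0,0,-1.6]],
    [-1,[0.2,1.1,-0.1],[0,0,-1.6]],
    [-1,[0.1,1.1,-0.1],[0,0,-1.6]],
    [-1,[0.1,1.1,-0.1],[0,0,-1.6]],
    [-1,[0.1,1.1,-0.1],[0,0,-1.6]],
    [-1,[0,1.1,-0.1],[0,0,-1.6]],
    [-1,[0,1.1,0],[0,0,-1.6]],
    [-1,[0,1.1,0],[0,0,-1.6]]
  ]
}}

```text
clock: 7.63
tcp_pos: [0.5163, -0.0536, 0.1601]
tcp_rot: [[0.988, 0.15, -0.031], [0.149, -0.989, -0.005], [-0.032, 0.001, -1.0]]
force: [0.0, 0.7, -5.3]
opening: 0.0215
```

```bash
python3 - <<'E'
from h import *
plan(np.array([.536,-.186,.172]),down(26),12)
E
```

```text
now [ 0.5163 -0.0536  0.1601] opening 0.02148350472911137 F [ 0.   0.7 -5.3] t 7.6333 q [-14.8  15.  -10.3  66.3  -0.7  66.6]
turn total [ -0.24   1.8  -17.4 ] dist 0.1344
[[-0.0, 1.1, -0.1], [-0.0, 0.1, -1.5]]
[[-0.0, 1.1, -0.1], [-0.0, 0.1, -1.5]]
[[-0.1, 1.1, -0.1], [-0.0, 0.1, -1.5]]
[[-0.1, 1.1, -0.1], [-0.0, 0.1, -1.5]]
[[-0.1, 1.1, -0.1], [-0.0, 0.1, -1.5]]
[[-0.1, 1.1, -0.1], [-0.0, 0.1, -1.5]]
[[-0.2, 1.1, -0.1], [-0.0, 0.1, -1.5]]
[[-0.2, 1.1, -0.1], [-0.0, 0.1, -1.5]]
[[-0.2, 1.1, -0.1], [-0.0, 0.1, -1.5]]
[[-0.3, 1.1, -0.1], [-0.0, 0.1, -1.5]]
[[-0.3, 1.1, -0.1], [-0.0, 0.1, -1.5]]
[[-0.3, 1.1, -0.1], [-0.0, 0.1, -1.5]]
```

Call:
{"api": "jog_arm", "payload": {
  "steps": [
    [-1,[0,1.1,-0.1],[0,0.2,-1.5]],
    [-1,[0,1.1,-0.1],[0,0.2,-1.5]],
    [-1,[-0.1,1.1,-0.1],[0,0.2,-1.5]],
    [-1,[-0.1,1.1,-0.1],[0,0.2,-1.5]],
    [-1,[-0.1,1.1,-0.1],[0,0.2,-1.5]],
    [-1,[-0.1,1.1,-0.1],[0,0.2,-1.5]],
    [-1,[-0.1,1.0,-0.1],[0,0.2,-1.4]],
    [-1,[-0.2,0.9,-0.1],[0,0.2,-1.2]],
    [-1,[-0.2,0.7,-0.1],[0,0.2,-1.0]],
    [-1,[-0.2,0.5,-0.1],[0,0.1,-0.8]],
    [-1,[-0.2,0.3,0],[0,0,-0.5]],
    [-1,[0,0,0],[0,0,0]]
  ]
}}

```text
clock: 8.63
tcp_pos: [0.5244, -0.1661, 0.163]
tcp_rot: [[0.916, 0.4, -0.011], [0.4, -0.916, 0.007], [-0.007, -0.011, -1.0]]
force: [-0.2, -0.2, -4.7]
opening: 0.0215
```

```bash
python3 - <<'E'
from h import *
plan(np.array([.536,-.186,.172]),down(26),4)
for n in ['side','top']:
    c=cam(n); cv2.imwrite(f'pics/{n}3.png',c['image'][:,:,::-1])
E
```

```text
now [ 0.5244 -0.1661  0.163 ] opening 0.021498670497412522 F [-0.2 -0.2 -4.7] t 8.6333 q [-26.4  17.2  -6.7  66.9   0.1  40.1]
turn total [-0.66  0.41 -2.42] dist 0.0247
[[0.1, 0.6, -0.2], [-0.2, 0.1, -0.6]]
[[0.1, 0.6, -0.2], [-0.2, 0.1, -0.6]]
[[0.1, 0.6, -0.2], [-0.2, 0.1, -0.6]]
[[0.0, 0.6, -0.2], [-0.2, 0.1, -0.6]]
```

View pics/side3.png

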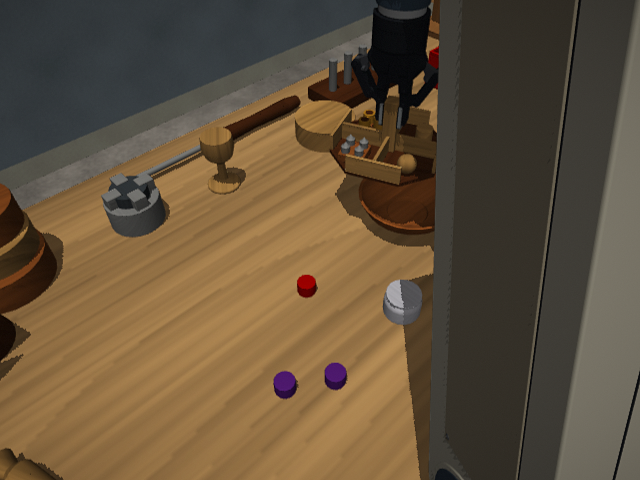

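View pics/top3.png

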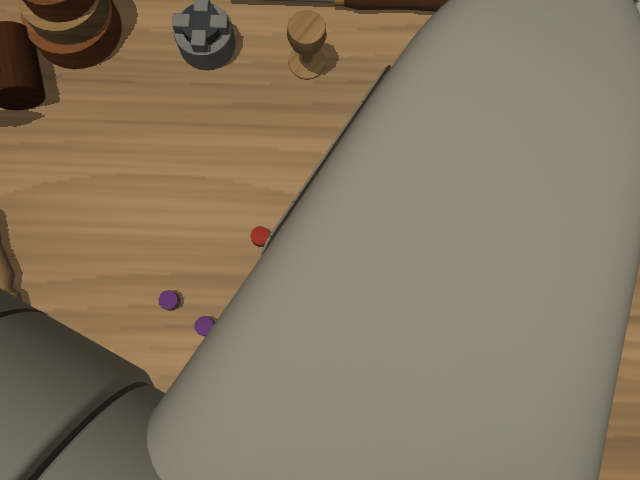

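The ball is still aboard at (408,163), next to the gap above the bowl; the arm blocks the top view. I'll finish the approach.

Call:
{"api": "jog_arm", "payload": {
  "steps": [
    [-1,[0.1,0.4,-0.2],[-0.2,0.1,-0.5]],
    [-1,[0.1,0.7,-0.3],[-0.2,0.1,-0.7]],
    [-1,[0.1,0.7,-0.3],[-0.2,0.1,-0.7]],
    [-1,[0.1,0.4,-0.2],[-0.1,0.1,-0.5]],
    [-1,[0,0.1,0],[0,0,0]],
    [-1,[0,0,0],[0,0,0]],
    [-1,[0,0,0],[0,0,0]]
  ]
}}

```text
clock: 9.32
tcp_pos: [0.5397, -0.1856, 0.1742]
tcp_rot: [[0.896, 0.443, 0.002], [0.443, -0.896, -0.001], [0.001, 0.002, -1.0]]
force: [0.2, -0.5, -4.6]
opening: 0.0215
```

```bash
python3 - <<'E'
from h import *
plan(np.array([.536,-.186,.172]),down(26),1)
c=cam('wrist'); cv2.imwrite(f'pics/w4.png',c['image'][:,:,::-1])
E
```

```text
now [ 0.5397 -0.1856  0.1742] opening 0.0214741980623759 F [ 0.2 -0.5 -4.6] t 9.3167 q [-27.4  18.2  -3.5  68.1  -0.   36.3]
turn total [ 0.12 -0.06  0.31] dist 0.0043
[[-0.3, -0.1, 0.2], [0.1, -0.1, 0.3]]
```

View pics/w4.png

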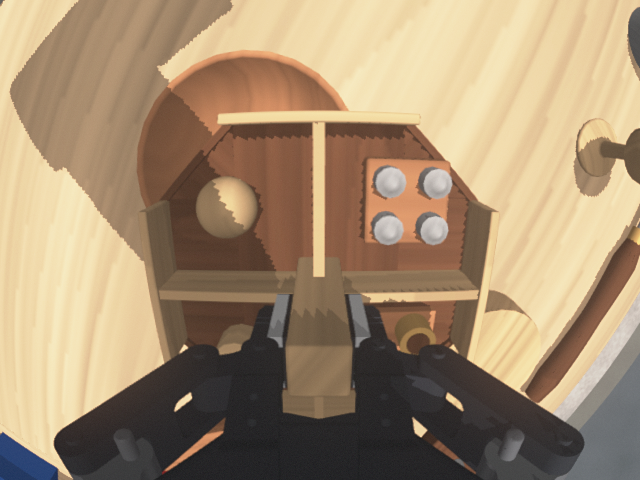

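The gap with the ball at (227,207) faces the bowl, and the plug is at (237,335). I'll tip the first ~25°.

Call:
{"api": "jog_arm", "payload": {
  "steps": [
    [-1,[-0.1,0,0],[-1,1,0]],
    [-1,[-0.1,0,0],[-1.5,1.5,0]],
    [-1,[0,0,0],[-2,2,0]],
    [-1,[0,0,0],[-2,2,0]],
    [-1,[0,0,0],[-2,2,0]],
    [-1,[0,0,0],[-2,2,0]],
    [-1,[0,0,0],[-2,2,0]],
    [-1,[0,0,0],[-2,2,0]],
    [-1,[0,0,0],[-2,2,0]],
    [-1,[0,0,0],[-1,1,0]],
    [-1,[0,0,0],[0,0,0]]
  ]
}}

```text
clock: 10.28
tcp_pos: [0.5334, -0.1826, 0.1708]
tcp_rot: [[0.831, 0.379, 0.408], [0.466, -0.874, -0.137], [0.305, 0.303, -0.903]]
force: [0.6, -0.0, -4.2]
opening: 0.021
```

```bash
cat > tip.py <<'E'
from h import *
import sys
s=r.observe(); Q=s['tcp_rot']; P=s['tcp_pos']; n=-Q[:,2]
print(P.round(4),'tilt',np.degrees(np.arccos(n[2])).round(1),'n',n.round(3),'F',s['force'].round(1),'q',s['joint_positions'].round(1),s['clock'])
d=-(Q[:,0]+Q[:,1])/2**.5
lip=P-0.051*n+0.09*d; print('lip',lip.round(3),'rel bowl along d,', ((lip-[.469,-.163,0])[:2]@[-.9455,.3256]).round(3),((lip-[.469,-.163,0])[:2]@[.3256,.9455]).round(3))
for m in ['side','wrist']:
    c=cam(m); cv2.imwrite(f'pics/{m}_{sys.argv[1]}.png',c['image'][:,:,::-1])
a=cv2.imread(f'pics/side_{sys.argv[1]}.png')[50:290,290:490]; b=cv2.imread(f'pics/wrist_{sys.argv[1]}.png')
cv2.imwrite(f'pics/c_{sys.argv[1]}.png',cv2.hconcat([cv2.resize(a,(320,384)),cv2.resize(b,(480,384))]))
E
python3 tip.py 5
```

```text
[ 0.5334 -0.1826  0.1708] tilt 25.5 n [-0.408  0.137  0.903] F [ 0.6 -0.  -4.2] q [-29.9   3.7 -28.8  32.5   4.9  34.8] 10.2833
lip [ 0.477 -0.164  0.086] rel bowl along d, -0.008 0.002
```

View pics/c_5.png

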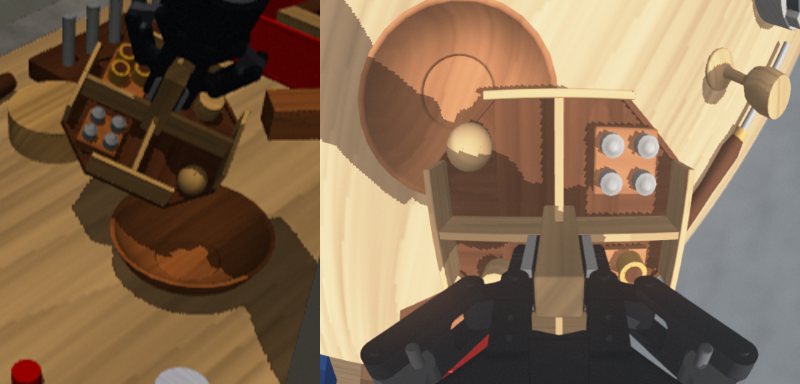

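The ball rests against the sill over the bowl, and the plug is still in its bay. I'll keep tipping to about 44°.

Call:
{"api": "jog_arm", "payload": {
  "steps": [
    [-1,[0,0,0],[-1.5,1.5,0]],
    [-1,[0,0,0],[-2,2,0]],
    [-1,[0,0,0],[-2,2,0]],
    [-1,[0,0,0],[-2,2,0]],
    [-1,[0,0,0],[-2,2,0]],
    [-1,[0,0,0],[-2,2,0]],
    [-1,[0,0,0],[-1.2,1.2,0]],
    [-1,[0,0,0],[0,0,0]],
    [-1,[0,0,0],[0,0,0]]
  ]
}}

```text
clock: 11.13
tcp_pos: [0.5368, -0.1844, 0.1711]
tcp_rot: [[0.712, 0.26, 0.652], [0.505, -0.835, -0.219], [0.487, 0.486, -0.726]]
force: [-0.4, -1.3, -4.7]
opening: 0.0215
```

```bash
python3 tip.py 6
```

```text
[ 0.5368 -0.1844  0.1711] tilt 43.5 n [-0.652  0.219  0.726] F [-0.4 -1.3 -4.7] q [-32.2  -1.3 -45.8   2.8   9.3  35.1] 11.1333
lip [ 0.508 -0.175  0.072] rel bowl along d, -0.041 0.002
```

View pics/c_6.png

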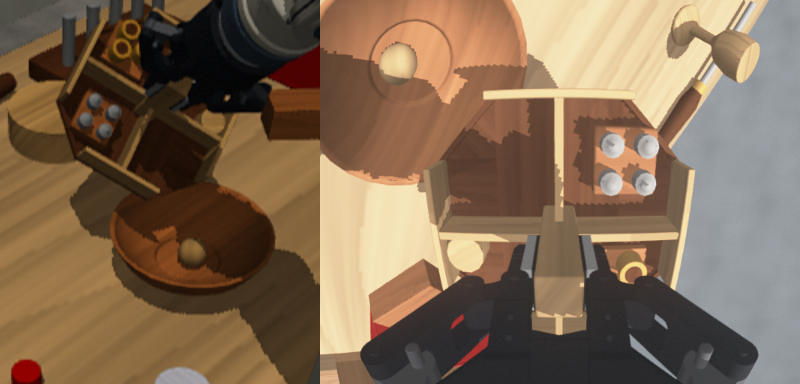

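The ball is in the bowl, and the plug is in its bay against the walls. I'll hold briefly, then level the tray.

Call:
{"api": "jog_arm", "payload": {
  "steps": [
    [-1,[0,0,0],[0,0,0]],
    [-1,[0,0,0],[0,0,0]],
    [-1,[0,0,0],[0,0,0]],
    [-1,[0,0,0],[1,-1,0]],
    [-1,[0,0,0],[2,-2,0]],
    [-1,[0,0,0],[2,-2,0]],
    [-1,[0,0,0],[2,-2,0]],
    [-1,[0,0,0],[2,-2,0]],
    [-1,[0,0,0],[2,-2,0]],
    [-1,[0,0,0],[2,-2,0]],
    [-1,[0,0,0],[2,-2,0]],
    [-1,[0,0,0],[2,-2,0]]
  ]
}}

```text
clock: 12.23
tcp_pos: [0.5382, -0.1849, 0.1741]
tcp_rot: [[0.861, 0.41, 0.3], [0.456, -0.884, -0.101], [0.224, 0.224, -0.949]]
force: [0.4, -0.3, -4.2]
opening: 0.0215
```

```bash
python3 - <<'E'
from h import *
plan(np.array([.536,-.186,.172]),down(26),6)
E
```

```text
now [ 0.5382 -0.1849  0.1741] opening 0.02145366888156627 F [ 0.4 -0.3 -4.2] t 12.2333 q [-29.1   7.4 -21.2  43.3   3.3  35. ]
turn total [ 12.99 -13.08   0.39] dist 0.0033
[[-0.0, -0.0, 0.0], [2.2, -2.2, 0.1]]
[[-0.0, -0.0, 0.0], [2.2, -2.2, 0.1]]
[[-0.0, -0.0, 0.0], [2.2, -2.2, 0.1]]
[[-0.0, -0.0, 0.0], [2.2, -2.2, 0.1]]
[[-0.0, -0.0, 0.0], [2.2, -2.2, 0.1]]
[[-0.0, -0.0, 0.0], [2.2, -2.2, 0.1]]
```

Call:
{"api": "jog_arm", "payload": {
  "steps": [
    [-1,[0,0,0],[2,-2,0]],
    [-1,[0,0,0],[2,-2,0]],
    [-1,[0,0,0],[2,-2,0]],
    [-1,[0,0,0],[2,-2,0]],
    [-1,[0,0,0],[2,-2,0]],
    [-1,[0,0,0],[1.5,-1.5,0]],
    [-1,[0,0,0],[0.8,-0.8,0]],
    [-1,[0,0,0],[0,0,0]]
  ]
}}

```text
clock: 12.9
tcp_pos: [0.5452, -0.1877, 0.1772]
tcp_rot: [[0.895, 0.446, 0.01], [0.446, -0.895, -0.005], [0.007, 0.008, -1.0]]
force: [0.2, -0.4, -5.1]
opening: 0.0212
```

```bash
python3 - <<'E'
from h import *
plan(np.array([.5085,.217,.16]),down(-30),33)
c=cam('wrist'); cv2.imwrite(f'pics/w7.png',c['image'][:,:,::-1])
E
```

```text
now [ 0.5452 -0.1877  0.1772] opening 0.021216891299993428 F [ 0.2 -0.4 -5.1] t 12.9 q [-27.3  18.4  -2.8  68.2   0.   36.2]
turn total [ 0.25 -0.59 56.47] dist 0.4067
[[0.4, -1.1, 0.0], [0.0, -0.0, 1.7]]
[[0.4, -1.2, 0.0], [0.0, -0.0, 1.7]]
[[0.4, -1.2, 0.0], [0.0, -0.0, 1.7]]
[[0.3, -1.2, 0.0], [0.0, -0.0, 1.7]]
[[0.3, -1.2, 0.0], [0.0, -0.0, 1.7]]
[[0.3, -1.2, 0.0], [0.0, -0.0, 1.7]]
[[0.2, -1.2, 0.0], [0.0, -0.0, 1.7]]
[[0.2, -1.2, 0.0], [0.0, -0.0, 1.7]]
[[0.2, -1.2, 0.0], [0.0, -0.0, 1.7]]
[[0.1, -1.2, 0.0], [0.0, -0.0, 1.7]]
[[0.1, -1.2, 0.0], [0.0, -0.0, 1.7]]
[[0.1, -1.2, 0.0], [0.0, -0.0, 1.7]]
[[0.0, -1.2, 0.0], [0.0, -0.0, 1.7]]
[[-0.0, -1.2, 0.0], [0.0, -0.0, 1.7]]
[[-0.1, -1.2, 0.0], [0.0, -0.0, 1.7]]
[[-0.1, -1.2, 0.0], [0.0, -0.0, 1.7]]
[[-0.1, -1.2, 0.0], [0.0, -0.0, 1.7]]
[[-0.2, -1.2, 0.0], [0.0, -0.0, 1.7]]
[[-0.2, -1.2, 0.0], [0.0, -0.0, 1.7]]
[[-0.2, -1.2, 0.0], [0.0, -0.0, 1.7]]
[[-0.3, -1.2, 0.0], [0.0, -0.0, 1.7]]
[[-0.3, -1.2, 0.0], [0.0, -0.0, 1.7]]
[[-0.3, -1.2, 0.0], [0.0, -0.0, 1.7]]
[[-0.4, -1.2, 0.0], [0.0, -0.0, 1.7]]
[[-0.4, -1.2, 0.0], [0.0, -0.0, 1.7]]
[[-0.5, -1.1, 0.0], [0.0, -0.0, 1.7]]
[[-0.5, -1.1, 0.0], [0.0, -0.0, 1.7]]
[[-0.5, -1.1, 0.1], [0.0, -0.0, 1.7]]
[[-0.6, -1.1, 0.1], [0.0, -0.0, 1.7]]
[[-0.6, -1.1, 0.1], [0.0, -0.0, 1.7]]
[[-0.6, -1.1, 0.1], [0.0, -0.0, 1.7]]
[[-0.6, -1.0, 0.1], [0.0, -0.0, 1.7]]
[[-0.7, -1.0, 0.1], [0.0, -0.0, 1.7]]
```

View pics/w7.png

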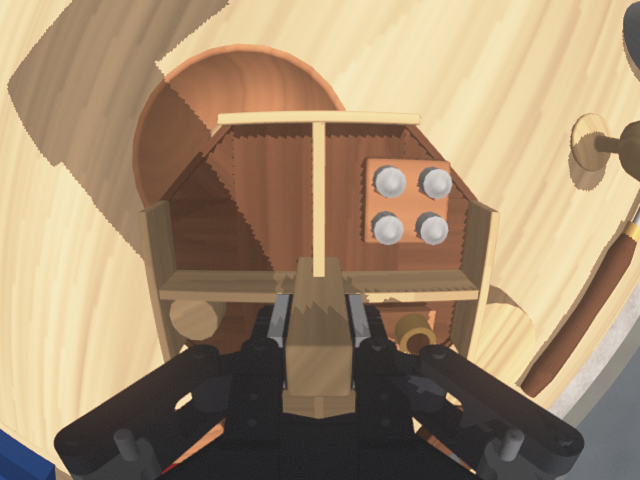

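The tray is level with the ball bay empty, and the plug at (195,318) is upright in its bay. I'm carrying it back to its original, clear spot.

Call:
{"api": "jog_arm", "payload": {
  "steps": [
    [-1,[0.1,-0.3,0],[0,0,0.5]],
    [-1,[0.2,-0.6,0],[0,0,0.9]],
    [-1,[0.3,-0.9,0],[0,0,1.3]],
    [-1,[0.3,-1.2,0],[0,0,1.7]],
    [-1,[0.3,-1.2,0],[0,0,1.7]],
    [-1,[0.3,-1.2,0],[0,0,1.7]],
    [-1,[0.3,-1.2,0],[0,0,1.7]],
    [-1,[0.2,-1.2,0],[0,0,1.7]],
    [-1,[0.2,-1.2,0],[0,0,1.7]],
    [-1,[0.2,-1.2,0],[0,0,1.7]],
    [-1,[0.1,-1.2,0],[0,0,1.7]],
    [-1,[0.1,-1.2,0],[0,0,1.7]]
  ]
}}

```text
clock: 13.95
tcp_pos: [0.5298, -0.0537, 0.1787]
tcp_rot: [[0.992, 0.124, 0.029], [0.125, -0.992, -0.009], [0.027, 0.013, -1.0]]
force: [-0.6, -0.7, -3.8]
opening: 0.0215
```

Call:
{"api": "jog_arm", "payload": {
  "steps": [
    [-1,[0.1,-1.2,0],[0,0,1.7]],
    [-1,[0,-1.2,0],[0,0,1.7]],
    [-1,[0,-1.2,0],[0,0,1.7]],
    [-1,[0,-1.2,0],[0,0,1.7]],
    [-1,[-0.1,-1.2,0],[0,0,1.7]],
    [-1,[-0.1,-1.2,0],[0,0,1.7]],
    [-1,[-0.1,-1.2,0],[0,0,1.7]],
    [-1,[-0.2,-1.2,0],[0,0,1.7]],
    [-1,[-0.2,-1.2,0],[0,0,1.7]],
    [-1,[-0.2,-1.2,0],[0,0,1.7]],
    [-1,[-0.3,-1.2,0],[0,0,1.7]],
    [-1,[-0.3,-1.2,0],[0,0,1.7]]
  ]
}}

```text
clock: 14.95
tcp_pos: [0.5184, 0.1018, 0.1819]
tcp_rot: [[0.966, -0.252, 0.05], [-0.252, -0.968, -0.008], [0.05, -0.005, -0.999]]
force: [0.8, 1.0, -5.0]
opening: 0.0214
```

```bash
python3 - <<'E'
from h import *
plan(np.array([.5085,.217,.14]),down(-30),11)
E
```

```text
now [0.5184 0.1018 0.1819] opening 0.02138795021147258 F [ 0.8  1.  -5. ] t 14.95 q [  2.3  12.3 -10.7  64.1  -0.6 106.9]
turn total [-0.66 -2.81 15.39] dist 0.1229
[[-0.4, -1.0, 0.4], [-0.1, -0.3, 1.4]]
[[-0.4, -1.0, 0.4], [-0.1, -0.3, 1.4]]
[[-0.4, -1.0, 0.4], [-0.1, -0.3, 1.4]]
[[-0.4, -1.0, 0.4], [-0.1, -0.3, 1.4]]
[[-0.5, -0.9, 0.4], [-0.1, -0.3, 1.4]]
[[-0.5, -0.9, 0.4], [-0.1, -0.3, 1.4]]
[[-0.5, -0.9, 0.4], [-0.1, -0.3, 1.4]]
[[-0.5, -0.9, 0.4], [-0.1, -0.3, 1.4]]
[[-0.5, -0.9, 0.4], [-0.1, -0.3, 1.4]]
[[-0.6, -0.9, 0.4], [-0.1, -0.3, 1.4]]
[[-0.6, -0.9, 0.4], [-0.1, -0.3, 1.4]]
```

Call:
{"api": "jog_arm", "payload": {
  "steps": [
    [-1,[-0.4,-1.0,0.2],[0,-0.3,1.4]],
    [-1,[-0.4,-1.0,0.3],[-0.1,-0.3,1.4]],
    [-1,[-0.4,-1.0,0.4],[-0.1,-0.3,1.4]],
    [-1,[-0.4,-1.0,0.4],[-0.1,-0.3,1.4]],
    [-1,[-0.5,-0.9,0.4],[-0.1,-0.3,1.4]],
    [-1,[-0.5,-0.9,0.4],[-0.1,-0.3,1.4]],
    [-1,[-0.5,-0.9,0.4],[-0.1,-0.3,1.4]],
    [-1,[-0.5,-0.9,0.4],[-0.1,-0.3,1.4]],
    [-1,[-0.4,-0.7,0.4],[0,-0.3,1.2]],
    [-1,[-0.3,-0.5,0.3],[0,-0.3,1.0]],
    [-1,[-0.2,-0.2,0.1],[0,-0.2,0.5]],
    [-1,[0,0,0],[0,0,0]]
  ]
}}

```text
clock: 15.95
tcp_pos: [0.5049, 0.2118, 0.1476]
tcp_rot: [[0.871, -0.491, 0.011], [-0.491, -0.871, 0.009], [0.005, -0.013, -1.0]]
force: [-0.5, -0.7, -4.0]
opening: 0.0214
```

```bash
python3 - <<'E'
from h import *
plan(np.array([.5085,.217,.058]),down(-30),10)
c=cam('side'); cv2.imwrite(f'pics/s8.png',c['image'][:,:,::-1])
E
```

```text
now [0.5049 0.2118 0.1476] opening 0.021376670888039767 F [-0.5 -0.7 -4. ] t 15.95 q [ 13.8  16.5 -10.   62.7   0.4 133.2]
turn total [-0.77 -0.27  0.57] dist 0.0898
[[0.0, -0.1, 0.9], [-0.1, -0.0, 0.1]]
[[0.0, -0.1, 0.9], [-0.1, -0.0, 0.1]]
[[0.0, -0.1, 0.9], [-0.1, -0.0, 0.1]]
[[0.0, -0.1, 0.9], [-0.1, -0.0, 0.1]]
[[0.0, -0.1, 0.9], [-0.1, -0.0, 0.1]]
[[0.0, -0.1, 0.9], [-0.1, -0.0, 0.1]]
[[0.0, -0.1, 0.9], [-0.1, -0.0, 0.1]]
[[0.0, -0.1, 0.9], [-0.1, -0.0, 0.1]]
[[0.0, -0.1, 0.9], [-0.1, -0.0, 0.1]]
[[0.0, -0.1, 0.9], [-0.1, -0.0, 0.1]]
```

View pics/s8.png

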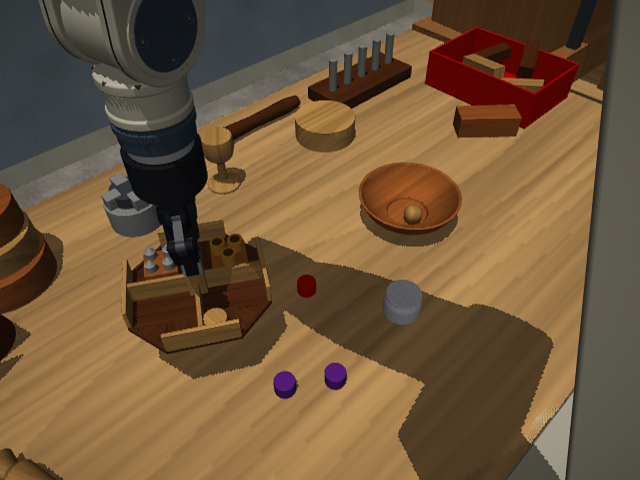

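The ball is in the bowl at (412,213) and the plug is in the tray at (214,316). The spot below the tray is clear, so I'm lowering it.

Call:
{"api": "jog_arm", "payload": {
  "steps": [
    [-1,[0,-0.1,0.4],[-0.2,0,0]],
    [-1,[0,-0.1,0.8],[-0.2,0,0]],
    [-1,[0,-0.1,0.9],[-0.2,0,0]],
    [-1,[0,0,0.9],[0,0,0]],
    [-1,[0,0,0.9],[0,0,0]],
    [-1,[0,0,0.9],[0,0,0]],
    [-1,[0,0,0.9],[0,0,0]],
    [-1,[0,0,0.8],[0,0,0]],
    [-1,[0,0,0.5],[0,0,0]],
    [-1,[0,0,0.2],[0,0,0]],
    [-1,[0,0,0],[0,0,0]]
  ]
}}

```text
clock: 16.92
tcp_pos: [0.5068, 0.2126, 0.0672]
tcp_rot: [[0.871, -0.492, 0.005], [-0.492, -0.871, -0.002], [0.005, -0.001, -1.0]]
force: [0.1, 0.0, -3.9]
opening: 0.0214
```

```bash
python3 - <<'E'
from h import *
plan(np.array([.5085,.217,.055]),down(-30),1)
E
```

```text
now [0.5068 0.2126 0.0672] opening 0.021418317659448054 F [ 0.1  0.  -3.9] t 16.9167 q [ 14.1  20.7 -16.6  52.3  -0.2 133.5]
turn total [-0.07 -0.31  0.55] dist 0.0131
[[-0.1, -0.5, 1.2], [-0.1, -0.3, 0.6]]
```

Call:
{"api": "jog_arm", "payload": {
  "steps": [
    [-1,[0,0,0.3],[0,-0.3,0]],
    [-1,[0,0,0.3],[0,0,0]],
    [-1,[0,0,0.3],[0,0,0]],
    [-1,[0,0,0.2],[0,0,0]],
    [-1,[0,0,0.1],[0,0,0]],
    [-1,[0,0,0],[0,0,0]]
  ]
}}

```text
clock: 17.42
tcp_pos: [0.5079, 0.2129, 0.0553]
tcp_rot: [[0.871, -0.492, 0.003], [-0.492, -0.871, 0.002], [0.002, -0.003, -1.0]]
force: [-0.5, 0.0, -4.5]
opening: 0.0215
```

Call:
{"api": "jog_arm", "payload": {
  "steps": [
    [-1,[0,0,0.1],[0,0,0]],
    [-1,[0,0,0.1],[0,0,0]],
    [-1,[0,0,0],[0,0,0]]
  ]
}}

```text
clock: 17.67
tcp_pos: [0.508, 0.213, 0.0555]
tcp_rot: [[0.871, -0.491, 0.005], [-0.492, -0.871, 0.002], [0.003, -0.004, -1.0]]
force: [0.1, -0.4, -5.1]
opening: 0.0214
```

Call:
{"api": "jog_arm", "payload": {
  "steps": [
    [-1,[0,0,0.2],[0,0,0]],
    [-1,[0,0,0.2],[0,0,0]],
    [-1,[0,0,0],[0,0,0]]
  ]
}}

```text
clock: 17.92
tcp_pos: [0.5085, 0.2132, 0.0558]
tcp_rot: [[0.871, -0.491, 0.009], [-0.491, -0.871, 0.003], [0.006, -0.007, -1.0]]
force: [-0.7, -0.4, -4.5]
opening: 0.0211
```

```bash
cat > rim.py <<'E'
from h import *
c=cam('side'); W=pts(c); x,y,z=np.moveaxis(W,-1,0)
s=r.observe(); P=s['tcp_pos']; print(P,s['force'].round(2),s['tcp_rot'][:,2].round(4))
p=W[(np.hypot(x-P[0],y-P[1])<0.1)&(np.hypot(x-P[0],y-P[1])>0.078)&(z>0.02)&(z<0.06)]
h,e=np.histogram(p[:,2],np.arange(.02,.06,.002)); print(dict(zip(e.round(3).tolist(),h.tolist())))
c0=__import__('pickle').load(open('side0.pkl','rb')); W=pts(c0); x,y,z=np.moveaxis(W,-1,0)
p=W[(np.hypot(x-.5085,y-.217)<0.1)&(np.hypot(x-.5085,y-.217)>0.078)&(z>0.02)&(z<0.06)]
h,e=np.histogram(p[:,2],np.arange(.02,.06,.002)); print('initial',h.tolist())
cv2.imwrite('pics/s9.png',c['image'][:,:,::-1])
E
python3 rim.py
```

```text
[0.50875178 0.21331663 0.05570968] [-0.25 -0.17 -4.21] [ 0.0094  0.0033 -1.    ]
{0.02: 115, 0.022: 127, 0.024: 120, 0.026: 137, 0.028: 147, 0.03: 117, 0.032: 242, 0.034: 499, 0.036: 128, 0.038: 0, 0.04: 0, 0.042: 0, 0.044: 0, 0.046: 0, 0.048: 0, 0.05: 0, 0.052: 0, 0.054: 0, 0.056: 0}
initial [154, 126, 166, 175, 141, 168, 425, 459, 36, 0, 0, 0, 0, 0, 0, 0, 0, 0, 0]
```

View pics/s9.png

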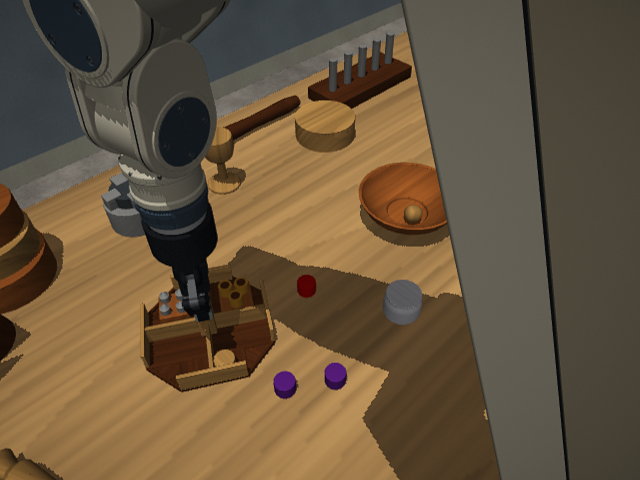

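The rim is only about 1 mm higher than at the start. I'll make one slightly larger downward nudge.

Call:
{"api": "jog_arm", "payload": {
  "steps": [
    [-1,[0,0,0.3],[0,-0.5,0]],
    [-1,[0,0,0.3],[0,0,0]]
  ]
}}

```text
clock: 18.13
tcp_pos: [0.5093, 0.2137, 0.0547]
tcp_rot: [[0.871, -0.491, 0.006], [-0.491, -0.871, 0.009], [0.001, -0.011, -1.0]]
force: [-20.9, -7.0, 53.4]
opening: 0.0214
```

The tray has contacted the bench firmly. I'll ease up 1 mm and release.

Call:
{"api": "jog_arm", "payload": {
  "steps": [
    [-1,[0,0,-0.1],[0,0,0]]
  ]
}}

```text
clock: 18.22
tcp_pos: [0.5093, 0.2137, 0.0566]
tcp_rot: [[0.871, -0.491, 0.007], [-0.491, -0.871, 0.009], [0.001, -0.011, -1.0]]
force: [0.2, -0.7, -6.0]
opening: 0.0215
```

Call:
{"api": "jog_arm", "payload": {
  "steps": [
    [-1,[0,0,0.2],[-0.4,-0.2,0]],
    [-1,[0,0,0],[0,0,0]]
  ]
}}

```text
clock: 18.38
tcp_pos: [0.5098, 0.2138, 0.0551]
tcp_rot: [[0.871, -0.491, 0.001], [-0.491, -0.871, 0.005], [-0.001, -0.005, -1.0]]
force: [-1.2, -0.3, -1.7]
opening: 0.0213
```

Bench support has taken most of the weight (−1.7 N), so I'm opening.

Call:
{"api": "jog_arm", "payload": {
  "steps": [
    [-0.4,[0,0,0],[0,0,0]],
    [-0.2,[0,0,0],[0,0,0]],
    [0.2,[0,0,0],[0,0,0]],
    [0.6,[0,0,0],[0,0,0]],
    [1,[0,0,0],[0,0,0]],
    [1,[0,0,0],[0,0,0]],
    [1,[0,0,0],[0,0,0]],
    [1,[0,0,0],[0,0,0]]
  ]
}}

```text
clock: 19.05
tcp_pos: [0.511, 0.214, 0.0534]
tcp_rot: [[0.871, -0.491, 0.001], [-0.491, -0.871, 0.005], [-0.002, -0.005, -1.0]]
force: [-0.2, -0.7, 0.5]
opening: 0.0855
```

Call:
{"api": "jog_arm", "payload": {
  "steps": [
    [1,[0,0,-0.5],[0,0,0]],
    [1,[0,0,-1],[0,0,0]],
    [1,[0,0,-1.5],[0,0,0]],
    [1,[0,0,-2],[0,0,0]],
    [1,[0,0,-2],[0,0,0]],
    [1,[0,0,-2],[0,0,0]],
    [1,[0,0,-2],[0,0,0]],
    [1,[0,0,-2],[0,0,0]],
    [1,[0,0,-1],[0,0,0]],
    [1,[0,0,0],[0,0,0]]
  ]
}}

```text
clock: 19.88
tcp_pos: [0.5098, 0.213, 0.2073]
tcp_rot: [[0.871, -0.491, 0.003], [-0.491, -0.871, 0.006], [-0.0, -0.007, -1.0]]
force: [-1.1, 0.1, -0.7]
opening: 0.0853
```

```bash
python3 - <<'E'
from h import *
s=r.observe(); print(s['tcp_pos'],s['clock'])
c=cam('side'); W=pts(c); x,y,z=np.moveaxis(W,-1,0)
p=W[(np.hypot(x-.509,y-.215)<0.1)&(np.hypot(x-.509,y-.215)>0.078)&(z>0.031)&(z<0.06)]
co=np.linalg.lstsq(np.c_[p[:,:2]-[.509,.215],np.ones(len(p))],p[:,2],rcond=None)[0]; print('rim tilt deg',np.degrees(co[:2]).round(2),'z',co[2])
print('ball',W[213,412],'plug',np.nanmedian(W[350:356,220:228].reshape(-1,3),0))
cv2.imwrite('pics/s10.png',c['image'][:,:,::-1])
E
```

```text
[0.50976007 0.21302704 0.20730775] 19.8833
rim tilt deg [-0.05 -0.06] z 0.033956595687387806
ball [ 0.44741811 -0.14728804  0.03256314] plug [0.45089504 0.22540072 0.02622114]
```

View pics/s10.png

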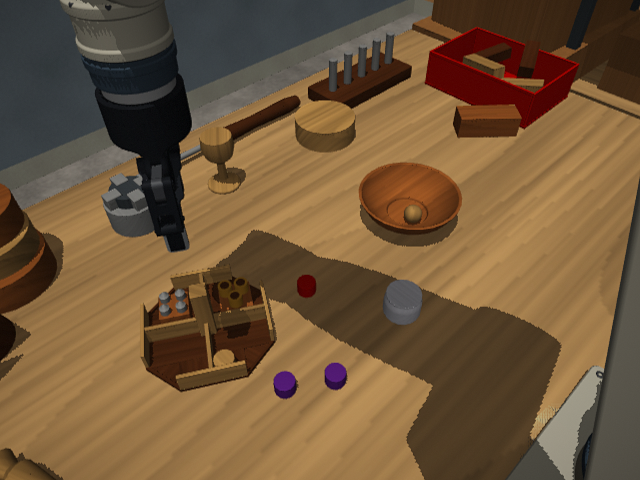

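Every check passes: the tray is flat on the bench, the plug is at (223,357), the ball is in the bowl at (412,213), and the gripper is clear.

```bash
python3 -c "
from workcell import r
print(r.close_job())"
```

```text
the job is handed in; nothing more can be done
None
```

The ball is in the bowl and the tray is back on the bench with the plug in it; I handed the job in at about 20 s.

I gripped the tray by its centre post and carried it level to the bowl. I tipped it 43.5° towards the ball's corner gap so the ball rolled into the bowl, then levelled it, carried it back to its starting spot and let go.

**Last checks**
- **Tray:** rim at 34.0 mm and tilt about 0.1°, so it is flat on the bench.
- **Plug:** standing in its bay, about 60 mm from the tray's centre.
- **Ball:** in the bowl about 27 mm from its axis, with its top seen at 33 mm.
- **Gripper:** open and clear, TCP at about 207 mm height.

**What went less smoothly:** when I set the tray down, one nudge pressed it onto the bench, with the wrist force peaking at about 53 N. That is under the 120 N wrist limit. It is over the 40 N limit on the arm or gripper body, but only the fingers were in contact, through the tray. I eased off and released it with most of its weight on the bench.

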